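# Feel along the bead row of a carved frame

## Robot

A 6-joint arm with a two-finger parallel gripper is mounted at the origin on the work surface. World frame = base frame: x ahead of the robot, y to its left, z up, the work surface at z = 0. Lengths are in m, angles in rad, forces in N, time in s.
With the tool pointing down it reaches from about 0.35 to 0.975 m from the base axis. Payload 7.1 kg.
Tool frame: the origin (TCP) lies on the centre line of the jaws, within the pads' length; the fingertips stand 25 mm ahead of it and the grasp point (between the pads) lies 6 mm ahead of it (env.tip_reach is the distance from the TCP to the fingertips, in m); x points along the fingers, y is the direction in which the jaws open and shut, and the axes are right-handed (so a half turn about x gives the same grasp; the last joint's range is limited). The gripper opens to 88 mm and grips with 3 to 60 N. Pads are 20 mm wide; open, the fingers measure 115 mm over their backs; the gripper's body (75 mm by 178 mm) begins 61 mm behind the grasp point.
Start: joints at [-1.132, 0.423, 1.63, -0, 1.089, -0.019], TCP at [0.276, -0.561, 0.248] pointing down, gripper open.
Joint ranges: [-3, 3], [-0.9, 2.11], [0.09, 2.58], [-1.31, 4.45], [0.11, 2.69], [-2.54, 2.54]. Speed limits (rad/s): [2.39, 2.39, 3.01, 3.14, 3.14, 3.14].

## Interface

Orientations are given as a unit quaternion [x, y, z, w].
In Python, from cell import env gives the robot as it stands. The module is installed in compiled form; this text tells all that it offers.
- The arm moves only by the tool jog_arm, never from a script. Its arguments are lists of equal length, an entry for each row: "slide": the shift along the tool's x, y, z in m, a list of three; "rot": the turn, a rotation vector about the tool's x, y, z in degrees, a list of three. A call has 1 to 12 rows; each row is the pose to reach, as a shift and turn from the pose commanded when the call began, along the tool's axes at that moment; what a row does not reach only later rows make up. A row lasts 1/12 s, in which the tool goes at most 41.7 mm and 7.16 degrees, less where a joint would pass 70% of its speed; a pose out of reach is approached as far as the arm can. A call with a gripper value outside its range is refused whole. "grip" is the opening in per cent of the stroke, from 0 (shut) to 100 (fully open), set as the call begins (left out, the last holds). The fingers move at their own pace and stop on an object; "newtons" is the grip in N (left out, the last holds). Time passes only in rows, so rows that repeat a pose let the fingers close. It gives the time, the measured TCP pose, the force and the opening at its end, in the units of the state.
- env.read_state(): the state, without advancing time (a new reading comes with each control period).
- env.get_image(name): name is "scene" or "top"; returns the picture (384x512x3 uint8, red, green, blue); there is no depth.
- env.get_calibration(name): a dict with "fx", "fy", "cx", "cy" (pixels), "eye" and "orientation" of the camera in the world. Camera axes: x right, y down, z forward; pixel columns grow to the right and rows downward; lengths in m; the calibration is good to about 2 mm. A picture is of the moment at which its call begins. get_calibration takes no time and is no camera call.
- env.finish_job(): hands the job in, once; it reports no verdict.
The state is a dict: "time": time; "joints": joint angles; "qd": joint speeds; "effort": joint torques, N m; "position": TCP position; "orientation": TCP orientation; "ft_force": force on the tool from outside, world axes, zero at the start; "wrist_torque": the same for the moment, N m; "opening": opening from 0.0 (shut) to 1.0 (fully open).
Only numpy, scipy, OpenCV 4.12 (cv2) and the standard library are available. Lean on these libraries where they do the work, as an engineer would, in place of code of your own. Each camera call takes 0.05 s, during which the arm holds its last target.

## Task

Run the fingertips along the row of beads on the carved frame rail, as a carver feels for a loose or uneven bead: set them down lightly on the first bead at the plain sawn end and follow the curve on the bead tops, without lifting off on the way, to the last bead beside the carved flower, then lift clear. Keep the touch light and do not shift or lift the rail on its foam rests; leave the gouges, the jar and the stone where they lie.

Things in the scene. Friction and masses are not known exactly. Their poses are not given: they have to be found in the camera images.
- rail: Curved frame moulding, dark wood with gilt carving, 0.9 kg, loose, face up on two foam-capped rests, underside 48 mm above the bench. Flat arc, 80 mm wide, 350 mm long, inner edge radius 285 mm. Origin: underside, midway along and across; z up, x out of the curve (arc centre 325 mm off in -x), y along the rail. Beads run near the inner edge, crests 33 mm above the underside; outer edge is 37 mm high.
- rests: Two plywood boards fixed to the bench with foam caps (top 48 mm up) that carry the rail; same frame as the rail, but at bench level. The foam gives a little under a finger: the rail sinks about 0.5 mm per newton pressed anywhere on the bead row, and rises again when let go.
- sawn_end (a point): Plain, sawn-off end of the rail (its -y end): middle of the end face's top edge, 20 mm above the underside. The bead row starts about 50 mm from this end.
- flower (a point): Top of the carved gilt flower, 55 mm across, near the rail's +y end; 41 mm above the underside, 8 mm higher than the bead crests. The bead row stops 60 mm from the flower's middle.
- bead_1: The first bead, at the plain sawn end of the row (about 50 mm from the sawn end): gilt half-ball, 14 mm across, standing 7 mm out of the rail, fixed to it. Origin: centre of the ball, 7 mm under its crest. Beads follow one another every 15 mm along an arc of radius 297 mm.
- bead_2: Bead number 2 of the row, counted from the plain end: gilt half-ball, 14 mm across, standing 7 mm out of the rail, fixed to it. Origin: centre of the ball, 7 mm under its crest. Beads follow one another every 15 mm along an arc of radius 297 mm.
- bead_3: Bead number 3 of the row, counted from the plain end: gilt half-ball, 14 mm across, standing 7 mm out of the rail, fixed to it. Origin: centre of the ball, 7 mm under its crest. Beads follow one another every 15 mm along an arc of radius 297 mm.
- bead_4: Bead number 4 of the row, counted from the plain end: gilt half-ball, 14 mm across, standing 7 mm out of the rail, fixed to it. Origin: centre of the ball, 7 mm under its crest. Beads follow one another every 15 mm along an arc of radius 297 mm.
- bead_5: Bead number 5 of the row, counted from the plain end: gilt half-ball, 14 mm across, standing 7 mm out of the rail, fixed to it. Origin: centre of the ball, 7 mm under its crest. Beads follow one another every 15 mm along an arc of radius 297 mm.
- bead_6: Bead number 6 of the row, counted from the plain end: gilt half-ball, 14 mm across, standing 7 mm out of the rail, fixed to it. Origin: centre of the ball, 7 mm under its crest. Beads follow one another every 15 mm along an arc of radius 297 mm.
- bead_7: Bead number 7 of the row, counted from the plain end: gilt half-ball, 14 mm across, standing 7 mm out of the rail, fixed to it. Origin: centre of the ball, 7 mm under its crest. Beads follow one another every 15 mm along an arc of radius 297 mm.
- bead_8: Bead number 8 of the row, counted from the plain end: gilt half-ball, 14 mm across, standing 7 mm out of the rail, fixed to it. Origin: centre of the ball, 7 mm under its crest. Beads follow one another every 15 mm along an arc of radius 297 mm.
- bead_9: Bead number 9 of the row, counted from the plain end: gilt half-ball, 14 mm across, standing 7 mm out of the rail, fixed to it. Origin: centre of the ball, 7 mm under its crest. Beads follow one another every 15 mm along an arc of radius 297 mm.
- bead_10: Bead number 10 of the row, counted from the plain end: gilt half-ball, 14 mm across, standing 7 mm out of the rail, fixed to it. Origin: centre of the ball, 7 mm under its crest. Beads follow one another every 15 mm along an arc of radius 297 mm.
- bead_11: Bead number 11 of the row, counted from the plain end: gilt half-ball, 14 mm across, standing 7 mm out of the rail, fixed to it. Origin: centre of the ball, 7 mm under its crest. Beads follow one another every 15 mm along an arc of radius 297 mm.
- bead_12: Bead number 12 of the row, counted from the plain end: gilt half-ball, 14 mm across, standing 7 mm out of the rail, fixed to it. Origin: centre of the ball, 7 mm under its crest. Beads follow one another every 15 mm along an arc of radius 297 mm.
- bead_13: The last bead, next to the carved flower (60 mm from the flower's middle): gilt half-ball, 14 mm across, standing 7 mm out of the rail, fixed to it. Origin: centre of the ball, 7 mm under its crest. Beads follow one another every 15 mm along an arc of radius 297 mm.
- gouge_a: Loose carving gouge lying in the hollow of the curve, 245 mm long, 27 mm thick, narrow blade towards +x of its frame; origin under its middle. To be left alone.
- gouge_b: Loose carving gouge lying outside the curve, 235 mm long, 27 mm thick, wider blade towards +x of its frame; origin under its middle. To be left alone.
- wax_jar: Loose closed jar with a steel lid, 64 mm across, 60 mm high; origin under its middle. To be left alone.
- oilstone: Loose grey sharpening stone, 100 x 45 x 24 mm; origin under its middle. To be left alone.

How it is judged:
On the way, in this order (a step that is already met when the one before it is completed fails the run):
1. the fingers touch bead 1 of 13, counted from the plain sawn end (contact force between the fingers and bead_1 above 0.15 N), for 0.04 s.
2. the fingers touch bead 4 of 13, counted from the plain sawn end (contact force between the fingers and bead_4 above 0.15 N), for 0.04 s.
3. the fingers touch bead 7 of 13, counted from the plain sawn end (contact force between the fingers and bead_7 above 0.15 N), for 0.04 s.
4. the fingers touch bead 10 of 13, counted from the plain sawn end (contact force between the fingers and bead_10 above 0.15 N), for 0.04 s.
5. the fingers touch bead 13 of 13, counted from the plain sawn end (contact force between the fingers and bead_13 above 0.15 N), for 0.04 s.
At the end, for the whole second after the job is handed in: The fingers have touched beads 1, 4, 7, 10 and 13 in this order; the rail lies flat (within 0.04 rad), at rest and within 10 mm of where it was; gouges, jar and stone are within 15 mm of where they were (distance of rail from where it was at the start of the episode below 0.01 m and linear speed of rail below 0.02 m/s and angle between rail's own z axis and vertical below 0.04 rad and distance of each of gouge_a, gouge_b, wax_jar, oilstone from where it was at the start of the episode below 0.015 m).
It fails at once if the fingers press harder than 18 N on the rail or its beads (contact force between the fingers and rail above 18 N).
It fails at once if the rail is shifted or lifted more than 15 mm, or tipped more than 0.25 rad (distance of rail from where it was at the start of the episode above 0.015 m or angle between rail's own z axis and vertical above 0.25 rad).
It fails at once if the fingertips hover over the middle of the row (beads 4 to 10) 10 to 60 mm above the beads instead of running on them (z of the grasp point in the frame of rail between 0.062 and 0.112 m and (horizontal distance between the grasp point and bead_4 below 0.012 m or horizontal distance between the grasp point and bead_5 below 0.012 m or horizontal distance between the grasp point and bead_6 below 0.012 m or horizontal distance between the grasp point and bead_7 below 0.012 m or horizontal distance between the grasp point and bead_8 below 0.012 m or horizontal distance between the grasp point and bead_9 below 0.012 m or horizontal distance between the grasp point and bead_10 below 0.012 m)).
It fails at once if a gouge, the jar or the stone is shoved or lifted more than 20 mm (distance of any of gouge_a, gouge_b, wax_jar, oilstone from where it was at the start of the episode above 0.02 m).
It also fails if it takes over 51 s, if anything falls off the work surface, if the arm or the gripper's body presses on something with over 40 N, if the wrist force passes 120 N, or if a joint passes its speed limit or range.

## Working session

There is one attempt and no reset: what is moved stays moved. The work goes in short steps, Python scripts to look and compute and a tool call to move; the robot and the scene stay as the last step left them, time stands still between calls to the robot, and variables do not carry over. Pictures are saved under pics/ and viewed, and the job is handed in when it is done.

Besides the shell and the picture viewer there is one more tool, called after "Call:" as name(argument=value, ...), one argument or row to a line, values as JSON. jog_arm: Moves the arm, as the interface text tells. Its arguments: {"type":"object","properties":{"slide":{"type":"array","items":{"type":"array","items":{"type":"number"}}},"rot":{"type":"array","items":{"type":"array","items":{"type":"number"}}},"grip":{"type":"number"},"newtons":{"type":"number"}},"required":["slide","rot"]}

```bash
mkdir -p pics
python3 - <<'E'
from cell import env
import cv2
print(env.read_state(), env.tip_reach)
for n in("scene","top"):
    im=env.get_image(n); cv2.imwrite(f"pics/{n}0.png",im[:,:,::-1]); print(env.get_calibration(n))
E
```

```text
{'time': 0.0, 'joints': array([-1.13200822e+00,  4.23838056e-01,  1.63067140e+00, -2.73304176e-06,
        1.08858485e+00, -1.89818060e-02]), 'qd': array([-0.00066345,  0.00057163,  0.00106407, -0.00032169,  0.00148715,
       -0.00140864]), 'effort': array([ 6.82143946e-04, -5.44629836e+01, -2.73666787e+01,  6.42889109e-02,
        2.27737916e-02, -1.03315285e-04]), 'position': array([ 0.27603564, -0.56017604,  0.24691071]), 'orientation': array([-0.68855368, -0.16095613,  0.6887766 , -0.15991797]), 'ft_force': array([ 0.55904889,  0.09148384, -0.27863006]), 'wrist_torque': array([ 0.02572711, -0.00497489,  0.02948783]), 'opening': 1.0027409258193465} 0.025
{'fx': 347.2103592047479, 'fy': 347.2103592047479, 'cx': 251.19286024042478, 'cy': 188.7487219135903, 'eye': array([1.02799998, 0.19015055, 0.51325093]), 'orientation': array([ 0.50356518,  0.75675954, -0.34115268, -0.2394827 ])}
{'fx': 371.28099754471776, 'fy': 371.28099754471776, 'cx': 256.8869743251488, 'cy': 190.44225153054825, 'eye': array([0.50243689, 0.0125442 , 0.76731921]), 'orientation': array([ 0.71488676, -0.69722827,  0.03367996, -0.04093064])}
```

Run:
```python
import cv2
im=cv2.imread("pics/top0.png"); cv2.imwrite("pics/top0b.png",cv2.resize(im,(768,576),interpolation=cv2.INTER_CUBIC))
```

```text
(no output)
```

View pics/scene0.png

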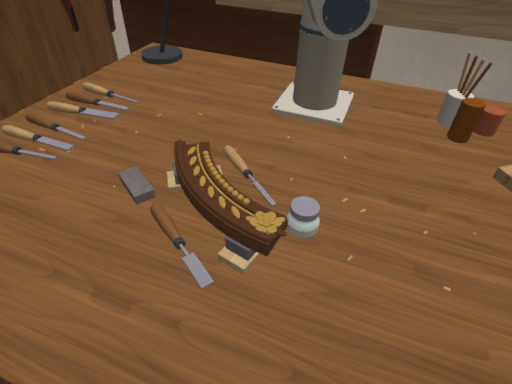

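View pics/top0.png

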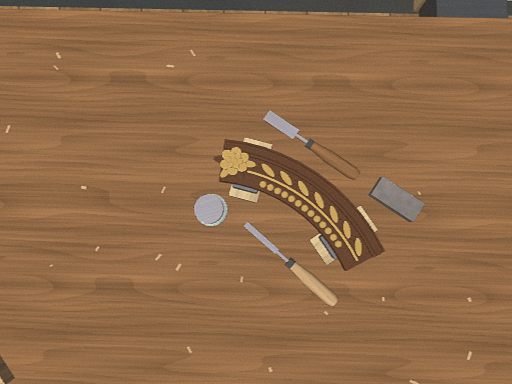

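The top view shows the flower at about (236,161), the sawn end at about (365,260), and beads from about (338,244), the first, to (263,184), the last. I'll zoom in next.

Run:
```python
import cv2
im=cv2.imread("pics/top0.png")[140:280,210:390]; cv2.imwrite("pics/crop.png",cv2.resize(im,None,fx=4.4,fy=4.2,interpolation=cv2.INTER_CUBIC)[:600,:800])
```

```text
(no output)
```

View pics/crop.png

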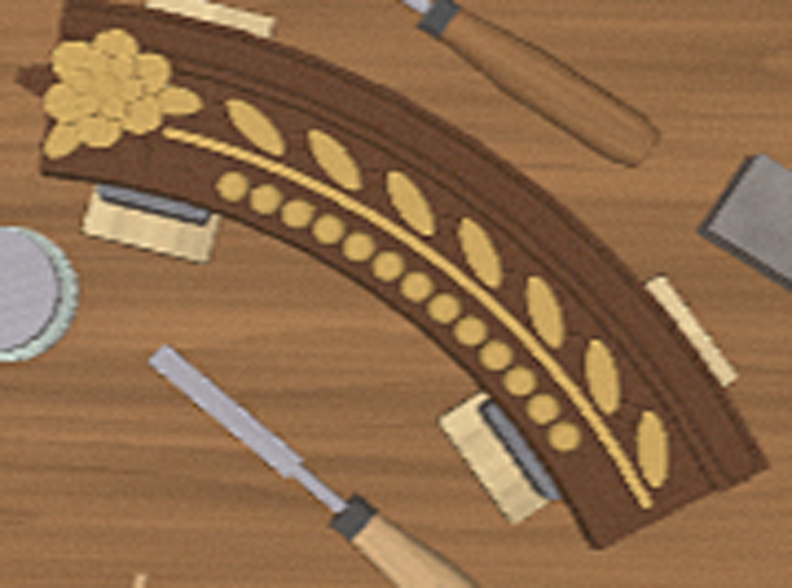

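```bash
cat > h.py <<'E'
import numpy as np
from scipy.spatial.transform import Rotation as R
from cell import env
def bp(uv,z,n="top"):
    c=env.get_calibration(n); uv=np.atleast_2d(uv).astype(float)
    d=np.c_[(uv[:,0]-c['cx'])/c['fx'],(uv[:,1]-c['cy'])/c['fy'],np.ones(len(uv))]
    d=R.from_quat(c['orientation']).apply(d); return c['eye']+d*((z-c['eye'][2])/d[:,2])[:,None]
def proj(P,n):
    c=env.get_calibration(n); q=R.from_quat(c['orientation']).inv().apply(np.atleast_2d(P)-c['eye'])
    return np.c_[q[:,0]/q[:,2]*c['fx']+c['cx'],q[:,1]/q[:,2]*c['fy']+c['cy']]
E
python3 - <<'E'
from h import *
import cv2
from scipy.optimize import least_squares
m=np.array([(566,437),(543,408),(520,381),(497,355),(471,331),(444,308),(417,286),(388,266),(358,247),(329,229),(297,213),(265,199),(232,186)],float)
uv=np.c_[(m[:,0]+.5)/4.4-.5+210,(m[:,1]+.5)/4.2-.5+140]
# refine by gold-weighted local centroid
im=cv2.imread("pics/top0.png").astype(float); w=np.clip(im[:,:,2]-130,0,None)
V,U=np.mgrid[:384,:512]
for i,(u,v) in enumerate(uv.copy()):
    k=w*(((U-u)**2+(V-v)**2)<3.2**2); uv[i]=[(k*U).sum()/k.sum(),(k*V).sum()/k.sum()]
P=bp(uv,.078)[:,:2]
i=np.arange(13)-6
def model(p): # centre cx,cy, mid angle; +y of rail = increasing angle
    a=p[2]+i*15/297; return p[:2]+.297*np.c_[np.cos(a),np.sin(a)]
best=min((least_squares(lambda p:(model(p)-P).ravel(),[*(P[6]-.297*np.array([np.cos(a),np.sin(a)])),a]) for a in np.arange(-3,3,.5)),key=lambda r:r.cost)
M=model(best.x); print(best.x); print(np.round(np.c_[P,M,(P-M)*1000],4)); print("step",np.linalg.norm(np.diff(P,axis=0),axis=1))
np.save("beads.npy",M)
# consistency in scene view and end points
print("sawn",bp([365,260],.068),"flower",bp([236,161],.089))
s=cv2.imread("pics/scene0.png"); s=cv2.resize(s[130:270,150:320],None,fx=4,fy=4,interpolation=cv2.INTER_CUBIC)
for q in proj(np.c_[M,np.full(13,.078)],"scene"):
    cv2.circle(s,(int((q[0]-150+.5)*4),int((q[1]-130+.5)*4)),4,(0,0,255),1)
cv2.imwrite("pics/chk.png",s)
st=env.read_state(); print(R.from_quat(st['orientation']).as_matrix().round(3))
E
```

```text
[ 0.30840396  0.11095936 -0.64746512]
[[ 0.481  -0.1311  0.481  -0.1307 -0.0864 -0.3866]
 [ 0.4932 -0.1215  0.493  -0.1217  0.1634  0.139 ]
 [ 0.5045 -0.1118  0.5045 -0.1121 -0.0389  0.2672]
 [ 0.5155 -0.102   0.5155 -0.1019 -0.0401 -0.1404]
 [ 0.5259 -0.091   0.526  -0.0912 -0.121   0.1286]
 [ 0.5359 -0.0798  0.5359 -0.0799 -0.0021  0.09  ]
 [ 0.5455 -0.0683  0.5453 -0.0682  0.1684 -0.1168]
 [ 0.554  -0.0559  0.554  -0.056  -0.0758  0.1261]
 [ 0.5621 -0.0433  0.5622 -0.0434 -0.0185  0.0784]
 [ 0.5695 -0.0306  0.5696 -0.0304 -0.0757 -0.2159]
 [ 0.5765 -0.0171  0.5764 -0.017   0.0755 -0.0795]
 [ 0.5825 -0.0032  0.5825 -0.0033 -0.0267  0.069 ]
 [ 0.588   0.0107  0.588   0.0107  0.0779  0.0409]]
step [0.01551645 0.01492711 0.01472378 0.01513634 0.01504856 0.01494514
 0.01505732 0.0149895  0.01471502 0.01518871 0.01509305 0.01501041]
sawn [[ 0.45181811 -0.18285911  0.068     ]] flower [[0.62813956 0.06053646 0.089     ]]
[[-0.001  0.442 -0.897]
 [ 0.001 -0.897 -0.442]
 [-1.    -0.001 -0.   ]]
```

View pics/chk.png

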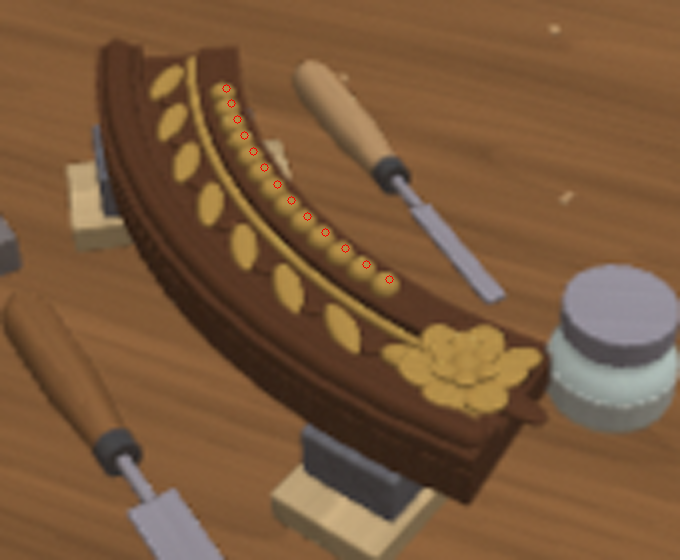

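The fit agrees with the 15 mm pitch to within 0.4 mm, and its reprojection into the scene view lands on the beads. I'll shut the jaws and move high over bead 1, turning the jaw axis along the row.

Call:
jog_arm(
  slide=[
    [0, -0.025, -0.031],
    [0, -0.05, -0.062],
    [0, -0.075, -0.093],
    [0, -0.1, -0.125],
    [0, -0.125, -0.156],
    [0, -0.15, -0.187],
    [0, -0.175, -0.218],
    [0, -0.2, -0.25],
    [0, -0.225, -0.281],
    [0, -0.25, -0.312],
    [0, -0.275, -0.343],
    [0, -0.295, -0.374],
  ],
  rot=[
    [-6, 0, 0],
    [-12, 0, 0],
    [-18, 0, 0],
    [-24, 0, 0],
    [-30, 0, 0],
    [-36, 0, 0],
    [-42, 0, 0],
    [-48, 0, 0],
    [-54, 0, 0],
    [-60, 0, 0],
    [-66, 0, 0],
    [-72, 0, 0],
  ],
  grip=0,
  newtons=10,
)

```text
time: 1.1
position: [0.4812, -0.1283, 0.2475]
orientation: [0.461, 0.536, -0.461, 0.536]
ft_force: [0.5, -1.0, -0.2]
opening: 0.128
```

Call:
jog_arm(
  slide=[
    [0, 0, 0],
    [0, 0, 0],
    [0, 0, 0],
    [0, 0, 0],
    [0, 0, 0],
    [0, 0, 0],
    [0, 0, 0],
    [0, 0, 0],
    [0, 0, 0],
    [0, 0, 0],
  ],
  rot=[
    [-6, 0, 0],
    [-12, 0, 0],
    [-18, 0, 0],
    [-24, 0, 0],
    [-30, 0, 0],
    [-36, 0, 0],
    [-42, 0, 0],
    [-45, 0, 0],
    [-45, 0, 0],
    [-45, 0, 0],
  ],
)

```text
time: 1.93
position: [0.4812, -0.1306, 0.2475]
orientation: [0.224, 0.671, -0.224, 0.671]
ft_force: [-1.5, 1.3, 0.2]
opening: 0.003
```

```bash
cat > st.py <<'E'
from h import *
s=env.read_state(); B=np.load("beads.npy"); M=R.from_quat(s['orientation']).as_matrix()
print(s['time'].__round__(2),s['position'].round(4),s['ft_force'].round(2),s['opening'].__round__(3),s['joints'].round(2)); print(M.round(3))
p=s['position']; T=np.c_[B,np.full(13,.106)]
print("tool-axes offsets (mm) to bead crest contact:"); print(((T-p)@M*1000).round(1))
E
python3 st.py
```

```text
1.93 [ 0.4812 -0.1306  0.2475] [-1.51  1.28  0.24] 0.003 [-0.29  0.24  1.9   0.    1.   -1.22]
[[-0.   0.6  0.8]
 [ 0.   0.8 -0.6]
 [-1.  -0.  -0. ]]
tool-axes offsets (mm) to bead crest contact:
[[ 1.415e+02 -1.000e-01  0.000e+00]
 [ 1.414e+02  1.430e+01  4.200e+00]
 [ 1.414e+02  2.890e+01  7.600e+00]
 [ 1.414e+02  4.370e+01  1.030e+01]
 [ 1.414e+02  5.850e+01  1.230e+01]
 [ 1.414e+02  7.350e+01  1.350e+01]
 [ 1.414e+02  8.850e+01  1.390e+01]
 [ 1.414e+02  1.035e+02  1.360e+01]
 [ 1.414e+02  1.184e+02  1.250e+01]
 [ 1.414e+02  1.333e+02  1.070e+01]
 [ 1.414e+02  1.481e+02  8.100e+00]
 [ 1.414e+02  1.627e+02  4.800e+00]
 [ 1.414e+02  1.772e+02  7.000e-01]]
```

Call:
jog_arm(
  slide=[
    [0.02, 0, 0],
    [0.045, 0, 0],
    [0.07, 0, 0],
    [0.095, 0, 0],
    [0.115, 0, 0],
    [0.128, 0, 0],
    [0.134, 0, 0],
    [0.136, 0, 0],
    [0.136, 0, 0],
    [0.136, 0, 0],
  ],
  rot=[
    [0, 0, 0],
    [0, 0, 0],
    [0, 0, 0],
    [0, 0, 0],
    [0, 0, 0],
    [0, 0, 0],
    [0, 0, 0],
    [0, 0, 0],
    [0, 0, 0],
    [0, 0, 0],
  ],
)

```text
time: 2.77
position: [0.4819, -0.1309, 0.1124]
orientation: [0.223, 0.671, -0.223, 0.671]
ft_force: [0.1, 1.1, 0.4]
opening: 0.004
```

```bash
python3 st.py
python3 - <<'E'
from h import *
import cv2
for n in("scene","top"):
    cv2.imwrite(f"pics/{n}1.png",cv2.resize(env.get_image(n)[100:290,120:390],None,fx=2.9,fy=2.9,interpolation=cv2.INTER_CUBIC)[:,:,::-1])
for k in range(5):
    env.get_image("top"); print(env.read_state()['ft_force'].round(2))
E
```

```text
2.77 [ 0.4819 -0.1309  0.1124] [0.12 1.12 0.39] 0.004 [-0.29  0.45  1.99  0.    0.7  -1.22]
[[ 0.001  0.599  0.801]
 [-0.     0.801 -0.599]
 [-1.     0.     0.001]]
tool-axes offsets (mm) to bead crest contact:
[[ 6.400e+00 -4.000e-01 -8.000e-01]
 [ 6.400e+00  1.400e+01  3.400e+00]
 [ 6.400e+00  2.860e+01  6.900e+00]
 [ 6.400e+00  4.340e+01  9.600e+00]
 [ 6.400e+00  5.820e+01  1.150e+01]
 [ 6.400e+00  7.320e+01  1.280e+01]
 [ 6.400e+00  8.820e+01  1.320e+01]
 [ 6.400e+00  1.032e+02  1.290e+01]
 [ 6.400e+00  1.181e+02  1.190e+01]
 [ 6.400e+00  1.330e+02  1.000e+01]
 [ 6.400e+00  1.478e+02  7.500e+00]
 [ 6.400e+00  1.624e+02  4.200e+00]
 [ 6.400e+00  1.769e+02  1.000e-01]]
[-0.73 -0.51  0.99]
[ 0.55 -0.05  0.56]
[ 0.05  0.39 -0.36]
[-0.48  0.36 -0.07]
[-0.04 -0.24 -0.89]
```

View pics/scene1.png

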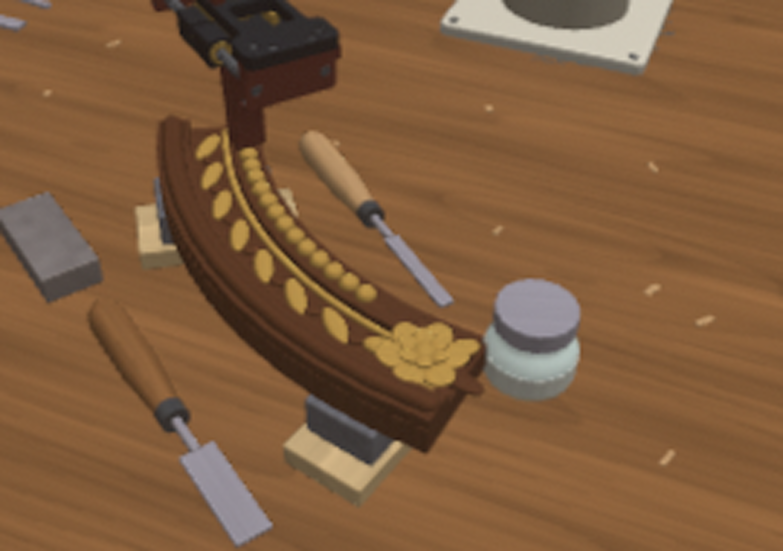

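The fingertips are above bead 1. I'll descend slowly.

Call:
jog_arm(
  slide=[
    [0.001, 0, 0],
    [0.002, 0, 0],
    [0.003, 0, 0],
    [0.004, 0, 0],
    [0.005, 0, 0],
    [0.0055, 0, 0],
    [0.006, 0, 0],
    [0.0065, 0, 0],
    [0.007, 0, 0],
    [0.007, 0, 0],
    [0.007, 0, 0],
  ],
  rot=[
    [0, 0, 0],
    [0, 0, 0],
    [0, 0, 0],
    [0, 0, 0],
    [0, 0, 0],
    [0, 0, 0],
    [0, 0, 0],
    [0, 0, 0],
    [0, 0, 0],
    [0, 0, 0],
    [0, 0, 0],
  ],
)

```text
time: 4.03
position: [0.4813, -0.1307, 0.1048]
orientation: [0.223, 0.671, -0.223, 0.671]
ft_force: [-1.5, -0.1, 3.1]
opening: 0.005
```

```bash
python3 st.py|head -6
python3 - <<'E'
from h import *
f=[]
for k in range(10):
    env.get_image("top"); f.append(env.read_state()['ft_force'])
print(np.mean(f,0).round(2),np.std(f,0).round(2),env.read_state()['position'])
E
```

```text
4.03 [ 0.4813 -0.1307  0.1048] [-1.47 -0.13  3.11] 0.005 [-0.29  0.47  1.99 -0.    0.68 -1.22]
[[-0.     0.599  0.801]
 [-0.     0.801 -0.599]
 [-1.    -0.    -0.   ]]
tool-axes offsets (mm) to bead crest contact:
[[ -1.2  -0.2  -0.2]
[-1.06 -0.05  2.41] [0.22 0.37 0.69] [ 0.48131609 -0.13068371  0.10467163]
```

It is in contact at about 2.4 N, which agrees with the foam stiffness. Next I'll follow the arc from bead 1 to bead 5.

Call:
jog_arm(
  slide=[
    [0, 0.0048, 0.0015],
    [0, 0.0096, 0.0029],
    [0, 0.0144, 0.0042],
    [0, 0.0193, 0.0054],
    [0, 0.0241, 0.0065],
    [0, 0.029, 0.0076],
    [0, 0.0339, 0.0086],
    [0, 0.0389, 0.0095],
    [0, 0.0438, 0.0103],
    [0, 0.0487, 0.011],
    [0, 0.0537, 0.0117],
    [0, 0.0586, 0.0123],
  ],
  rot=[
    [0, 0, 0],
    [0, 0, 0],
    [0, 0, 0],
    [0, 0, 0],
    [0, 0, 0],
    [0, 0, 0],
    [0, 0, 0],
    [0, 0, 0],
    [0, 0, 0],
    [0, 0, 0],
    [0, 0, 0],
    [0, 0, 0],
  ],
)

```text
time: 5.53
position: [0.5266, -0.0908, 0.1047]
orientation: [0.223, 0.671, -0.223, 0.671]
ft_force: [-1.0, -0.6, 1.9]
opening: 0.006
```

```bash
python3 st.py
python3 - <<'E'
from h import *
import cv2
f=[]
for k in range(6):
    im=env.get_image("top"); f.append(env.read_state()['ft_force'])
print(np.mean(f,0).round(2),env.read_state()['position'])
cv2.imwrite("pics/top2.png",im[:,:,::-1])
a=cv2.imread("pics/top0.png").astype(int); d=np.abs(a-im[:,:,::-1]).max(2)
# flower-end shift check by phase correlation on flower patch
g0=cv2.cvtColor(a.astype(np.uint8),cv2.COLOR_BGR2GRAY).astype(np.float32);g1=cv2.cvtColor(im,cv2.COLOR_RGB2GRAY).astype(np.float32)
print(cv2.phaseCorrelate(g0[140:190,215:260],g1[140:190,215:260]))
E
```

```text
5.53 [ 0.5266 -0.0908  0.1047] [-1.02 -0.63  1.86] 0.006 [-0.19  0.51  1.92 -0.    0.72 -1.12]
[[ 0.     0.599  0.801]
 [-0.     0.801 -0.599]
 [-1.    -0.     0.   ]]
tool-axes offsets (mm) to bead crest contact:
[[-1.300e+00 -5.930e+01 -1.260e+01]
 [-1.300e+00 -4.490e+01 -8.400e+00]
 [-1.300e+00 -3.030e+01 -5.000e+00]
 [-1.300e+00 -1.550e+01 -2.200e+00]
 [-1.300e+00 -7.000e-01 -3.000e-01]
 [-1.300e+00  1.430e+01  1.000e+00]
 [-1.300e+00  2.930e+01  1.400e+00]
 [-1.300e+00  4.430e+01  1.100e+00]
 [-1.300e+00  5.920e+01  1.000e-01]
 [-1.300e+00  7.410e+01 -1.700e+00]
 [-1.300e+00  8.890e+01 -4.300e+00]
 [-1.300e+00  1.035e+02 -7.600e+00]
 [-1.300e+00  1.180e+02 -1.160e+01]]
[0.77 1.71 2.02] [ 0.52671004 -0.09109797  0.10486438]
((0.4673665605859796, 0.028003067452388564), 0.9792986640930176)
```

Contact holds at about 2 N and the rail looks unmoved. Next, bead 5 to bead 9.

Call:
jog_arm(
  slide=[
    [0, 0.005, 0.0004],
    [0, 0.01, 0.0008],
    [0, 0.015, 0.0012],
    [0, 0.02, 0.0014],
    [0, 0.025, 0.0015],
    [0, 0.03, 0.0016],
    [0, 0.035, 0.0016],
    [0, 0.04, 0.0015],
    [0, 0.045, 0.0013],
    [0, 0.05, 0.001],
    [0, 0.055, 0.0006],
    [0, 0.0599, 0.0002],
  ],
  rot=[
    [0, 0, 0],
    [0, 0, 0],
    [0, 0, 0],
    [0, 0, 0],
    [0, 0, 0],
    [0, 0, 0],
    [0, 0, 0],
    [0, 0, 0],
    [0, 0, 0],
    [0, 0, 0],
    [0, 0, 0],
    [0, 0, 0],
  ],
)

```text
time: 6.83
position: [0.5626, -0.0428, 0.1047]
orientation: [0.223, 0.671, -0.223, 0.671]
ft_force: [-0.4, -0.1, 1.3]
opening: 0.005
```

```bash
cat > chk.py <<'E'
from h import *
import cv2,sys
f=[]
for k in range(6):
    im=env.get_image("top"); f.append(env.read_state()['ft_force'])
print(np.mean(f,0).round(2),env.read_state()['position'])
cv2.imwrite(f"pics/{sys.argv[1]}.png",im[:,:,::-1])
a=cv2.imread("pics/top0.png")
g0=cv2.cvtColor(a,cv2.COLOR_BGR2GRAY).astype(np.float32);g1=cv2.cvtColor(im,cv2.COLOR_RGB2GRAY).astype(np.float32)
print(cv2.phaseCorrelate(g0[140:190,215:260],g1[140:190,215:260]))
E
python3 st.py; python3 chk.py top3
```

```text
6.83 [ 0.5626 -0.0428  0.1047] [-0.44 -0.13  1.25] 0.005 [-0.1   0.54  1.85 -0.    0.75 -1.03]
[[-0.     0.599  0.801]
 [-0.     0.801 -0.599]
 [-1.    -0.    -0.   ]]
tool-axes offsets (mm) to bead crest contact:
[[  -1.3 -119.2  -12.7]
 [  -1.3 -104.8   -8.5]
 [  -1.3  -90.2   -5. ]
 [  -1.3  -75.4   -2.3]
 [  -1.3  -60.6   -0.3]
 [  -1.3  -45.6    0.9]
 [  -1.3  -30.6    1.3]
 [  -1.3  -15.6    1.1]
 [  -1.3   -0.7    0. ]
 [  -1.3   14.2   -1.8]
 [  -1.3   29.    -4.3]
 [  -1.3   43.6   -7.6]
 [  -1.3   58.1  -11.7]]
[1.02 1.77 2.18] [ 0.56271962 -0.0431399   0.10488174]
((0.40173976531201916, -0.12413946161223777), 0.602911570654975)
```

Still about 2.2 N and on the row. The last stretch is bead 9 to bead 13.

Call:
jog_arm(
  slide=[
    [0, 0.0049, -0.0006],
    [0, 0.0099, -0.0012],
    [0, 0.0149, -0.0018],
    [0, 0.0198, -0.0026],
    [0, 0.0248, -0.0035],
    [0, 0.0297, -0.0044],
    [0, 0.0346, -0.0054],
    [0, 0.0394, -0.0065],
    [0, 0.0443, -0.0077],
    [0, 0.0491, -0.009],
    [0, 0.054, -0.0103],
    [0, 0.0588, -0.0117],
  ],
  rot=[
    [0, 0, 0],
    [0, 0, 0],
    [0, 0, 0],
    [0, 0, 0],
    [0, 0, 0],
    [0, 0, 0],
    [0, 0, 0],
    [0, 0, 0],
    [0, 0, 0],
    [0, 0, 0],
    [0, 0, 0],
    [0, 0, 0],
  ],
)

```text
time: 8.13
position: [0.5883, 0.0113, 0.1047]
orientation: [0.223, 0.671, -0.223, 0.671]
ft_force: [-0.1, -0.8, 2.3]
opening: 0.006
```

```bash
python3 st.py; python3 chk.py top4
python3 - <<'E'
from h import *
import cv2
cv2.imwrite("pics/scene4.png",cv2.resize(env.get_image("scene")[100:290,120:390],None,fx=2.9,fy=2.9,interpolation=cv2.INTER_CUBIC)[:,:,::-1])
E
```

```text
8.13 [0.5883 0.0113 0.1047] [-0.08 -0.81  2.26] 0.006 [-0.    0.57  1.79 -0.    0.78 -0.93]
[[-0.     0.599  0.801]
 [-0.     0.801 -0.599]
 [-1.    -0.    -0.   ]]
tool-axes offsets (mm) to bead crest contact:
[[-1.300e+00 -1.780e+02 -9.000e-01]
 [-1.300e+00 -1.636e+02  3.300e+00]
 [-1.300e+00 -1.490e+02  6.800e+00]
 [-1.300e+00 -1.342e+02  9.500e+00]
 [-1.300e+00 -1.194e+02  1.150e+01]
 [-1.300e+00 -1.044e+02  1.270e+01]
 [-1.300e+00 -8.940e+01  1.310e+01]
 [-1.300e+00 -7.440e+01  1.280e+01]
 [-1.300e+00 -5.950e+01  1.180e+01]
 [-1.300e+00 -4.460e+01  1.000e+01]
 [-1.300e+00 -2.980e+01  7.400e+00]
 [-1.300e+00 -1.520e+01  4.100e+00]
 [-1.300e+00 -7.000e-01  1.000e-01]]
[0.69 1.66 1.79] [0.58844793 0.01101466 0.10485632]
((-2.1256081392209545, 3.2427197579609413), 0.08984841664632161)
```

View pics/scene4.png

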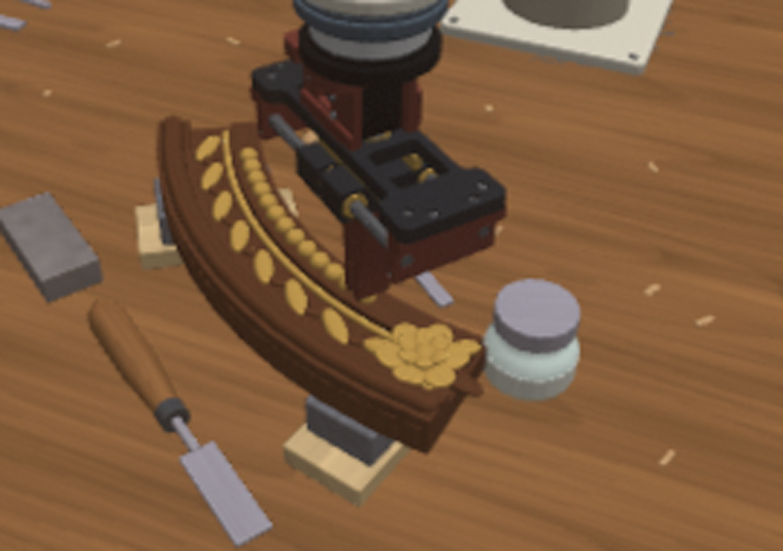

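The fingers are on bead 13, and the scene view shows the rail, gouges, jar and stone in place. I'll go 3 mm further so that bead 13 alone takes the load, then lift.

Call:
jog_arm(
  slide=[
    [0, 0.0015, -0.0005],
    [0, 0.003, -0.001],
    [0, 0.003, -0.001],
    [0, 0.003, -0.001],
  ],
  rot=[
    [0, 0, 0],
    [0, 0, 0],
    [0, 0, 0],
    [0, 0, 0],
  ],
)

```text
time: 8.82
position: [0.5889, 0.0137, 0.1046]
orientation: [0.223, 0.671, -0.223, 0.671]
ft_force: [-1.1, -0.8, 2.1]
opening: 0.007
```

Call:
jog_arm(
  slide=[
    [-0.001, 0, 0],
    [-0.003, 0, 0],
    [-0.008, 0, 0],
    [-0.02, 0, 0],
    [-0.04, 0, 0],
    [-0.06, 0, 0],
    [-0.085, 0, 0],
    [-0.11, 0, 0],
    [-0.13, 0, 0],
    [-0.14, 0, 0],
    [-0.14, 0, 0],
    [-0.14, 0, 0],
  ],
  rot=[
    [0, 0, 0],
    [0, 0, 0],
    [0, 0, 0],
    [0, 0, 0],
    [0, 0, 0],
    [0, 0, 0],
    [0, 0, 0],
    [0, 0, 0],
    [0, 0, 0],
    [0, 0, 0],
    [0, 0, 0],
    [0, 0, 0],
  ],
)

```text
time: 9.82
position: [0.5891, 0.0139, 0.245]
orientation: [0.223, 0.671, -0.223, 0.671]
ft_force: [-0.4, 0.6, 0.5]
opening: 0.004
```

```bash
python3 st.py|head -4
python3 - <<'E'
from h import *
import cv2
for n in("scene","top"):
    im=env.get_image(n)[:,:,::-1]; cv2.imwrite(f"pics/{n}5.png",im)
    a=cv2.imread(f"pics/{n}0.png"); d=np.abs(a.astype(int)-im).max(2); 
    b=np.hstack([a[100:290,120:390],im[100:290,120:390]]); cv2.imwrite(f"pics/cmp_{n}.png",cv2.resize(b,None,fx=1.45,fy=1.45))
    if n=="top":
        g0=cv2.cvtColor(a,cv2.COLOR_BGR2GRAY).astype(np.float32);g1=cv2.cvtColor(im,cv2.COLOR_BGR2GRAY).astype(np.float32)
        print(cv2.phaseCorrelate(g0[230:275,330:385],g1[230:275,330:385]))
E
```

```text
9.82 [0.5891 0.0139 0.245 ] [-0.4   0.59  0.52] 0.004 [ 0.    0.37  1.71  0.    1.05 -0.93]
[[ 0.001  0.599  0.801]
 [ 0.     0.801 -0.599]
 [-1.     0.001  0.001]]
((-1.0416366153704288, -7.038306687626413), 0.08881408090944644)
```

View pics/cmp_scene.png

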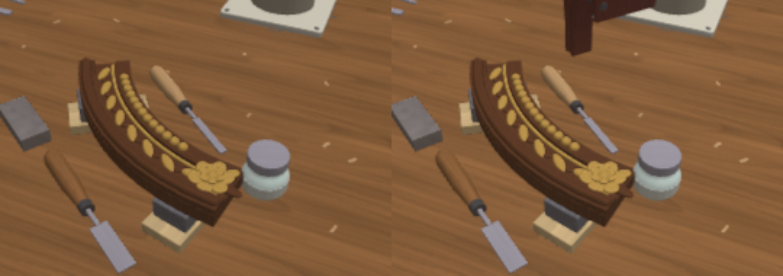

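View pics/cmp_top.png

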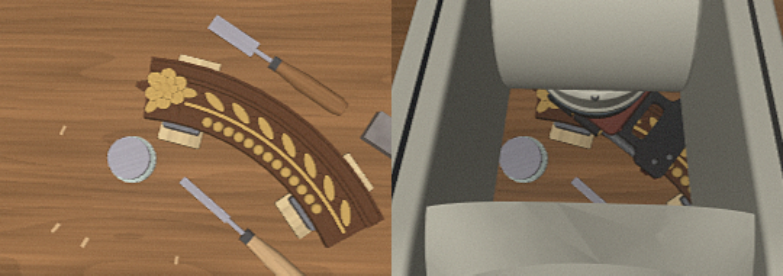

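The scene view shows the same layout before and after. The arm blocks the top view. I'll put a number on the scene shift and hand in.

Run:
```python
from h import *
import cv2
a=cv2.imread("pics/scene0.png",0).astype(np.float32);b=cv2.imread("pics/scene5.png",0).astype(np.float32)
for n,(u0,u1,v0,v1) in dict(rail=(170,290,138,250),jar=(285,322,196,238),stone=(117,156,165,203),gb=(148,214,203,287),ga=(222,277,144,205)).items():
    print(n,cv2.phaseCorrelate(a[v0:v1,u0:u1],b[v0:v1,u0:u1]))
env.finish_job()
```

```text
rail ((-0.00721204841937606, -0.0074720053250487695), 0.9954874245987998)
jar ((-0.01249086364882146, 0.45663042355504757), 1.0107863018247816)
stone ((-0.0699259445786673, -0.04875387834962197), 0.9964577877521514)
gb ((-0.01154869475309539, 0.0075394307241083425), 0.9974583806079111)
ga ((-0.029472232591405856, -0.014562581376040384), 1.0026080666730801)
the job is handed in; nothing more can be done
```

The run is done and handed in, after about 10 s of the 51 s allowed. With the jaws shut, I set the fingertips down on bead 1. I followed the 297 mm arc to bead 13 without lifting, 3 mm past it, then rose 140 mm straight up. The hand-in gives no verdict, so the checks below are my own.

- **Bead positions:** the fitted arc matched the beads in the top picture to within 0.4 mm. Projected into the scene picture, it fell on the beads.
- **Touch:** the wrist force was 1.8–2.4 N (averaged at each stop) from bead 1 to bead 13, against the 18 N limit. The sensor noise is about 0.6 N. I did not measure force on each bead separately; contact on beads 4, 7 and 10 is inferred from the steady force and from the fingertips staying about 1.3 mm below the undisturbed crest height.
- **Rail, gouges, jar and stone:** before and after, the scene pictures agree to within 0.1 px. The exception is a 0.46 px reading on the jar, about 1 mm, which is within the limit and may just be the arm's shading.
- **Checks that failed or disagreed:**
  - The arm hid the top view at the end, so its readings at bead 13 and after the lift are worthless.
  - During the run, the top view showed a 0.4–0.5 px apparent shift at the flower end, under 1 mm. The final scene view does not show it.

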